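# Put a terrine under the bridge press and latch the lever

### The arm

A 7-joint arm with a two-finger parallel gripper is mounted at the origin on a cart in front of the work surface, level with it; the furniture and walls round the work are solid. World frame = base frame: x ahead of the robot, y to its left, z up, the work surface at z = 0. Lengths are in m, angles in rad, forces in N, time in s.
With the tool pointing down it reaches from about 0.4 to 0.85 m from the base axis. Payload 10.4 kg.
Tool frame: the origin (TCP) lies between the finger pads; the fingertips stand 19 mm ahead of it and the grasp point (between the pads) is the TCP (manip.tips_ahead is the distance from the TCP to the fingertips, in m); z points along the fingers, y is the line along which they close (so a half turn about z gives the same grasp; the last joint's range is limited). The gripper opens to 85 mm and grips with 20 to 120 N. Pads are 22 mm wide; open, the fingers measure 114 mm over their backs; the gripper's body (76 mm by 85 mm) begins 54 mm behind the grasp point. The pads swing forward as they close: fully open they stand 13 mm farther back than shut.
Start: joints at [-1.24, 0.332, -0.065, 1.46, 0.022, 1.35, -0.088], TCP at [0.217, 0.586, 0.25] pointing down, gripper open.
Joint ranges: [-2.6, 2.6], [-0.5, 2.12], [-1.47, 1.34], [0.16, 2.42], [-1.27, 4.41], [0.06, 2.06], [-2.6, 2.6]. Speed limits (rad/s): [2.22, 2.22, 2.79, 2.79, 3.14, 3.14, 3.14].

### API

Orientations are given as a unit quaternion [x, y, z, w].
In Python, from workcell import manip, viewer gives the robot as it stands.
- The arm moves only by the tool arm_command, never from a script. Its argument "series" is text: rows parted by semicolons, each of 5 numbers parted by spaces: the closure, from 0 (fully open) to 1 (shut), then the shift along the tool's x, y, z normalised to -1 to 1, where 1 is 0.4 m, then the turn about the tool's z normalised to -1 to 1, where 1 is 180 degrees. In form: jaw tx ty tz spin; .... A call has exactly 10 rows; each row shifts and turns the commanded pose from where the row before left it, along the tool's axes as they then stand; what a row does not reach is not made up. A row lasts 1/8 s, in which the tool goes at most 62.5 mm and 10.7 degrees, less where a joint would pass 70% of its speed; a pose out of reach is approached as far as the arm can. A call with a number of a shift or a turn outside -1 to 1 is refused whole. A call with a gripper value outside its range is refused whole. The fingers move at their own pace and stop on an object; "newtons" is the grip in N (left out, the last holds). Time passes only in rows, so rows that do not move let the fingers close, or fill a call up. It gives the time, the measured TCP pose, the force, the opening and the grip force at its end, in the units of the state.
- manip.get_obs(): the state, without advancing time (a new reading comes with each control period).
- viewer.camera(name): name is "scene" or "top" or "wrist"; returns a dict with "pixels" (384x512x3 uint8, red, green, blue), "intrinsics" (3x3 intrinsics, pixels), "extrinsics" (4x4, takes a point from world to camera coordinates). Camera axes: x right, y up, looking along -z (the intrinsics and any distortion apply to the point x, -y, -z); pixel columns grow to the right and rows downward; lengths in m; the calibration is good to about 2 mm. A picture is of the moment at which its call begins. There is no depth.
- manip.hand_in(): hands the job in; it is judged then, once.
The state is a dict: "clock": time; "joint_pos": joint angles; "joint_velocities": joint speeds; "tau": joint torques, N m; "position": TCP position; "ee_rot": TCP orientation; "ft_force": force on the tool from outside, world axes, zero at the start; "torque": the same for the moment, N m; "grip_width": opening from 0.0 (shut) to 1.0 (fully open); "grasp_force": force on a finger pad.
Only numpy, scipy, OpenCV 4.12 (cv2) and the standard library are available. Lean on these libraries where they do the work, as an engineer would, in place of code of your own. Each camera call takes 0.05 s, during which the arm holds its last target. There are 200 camera calls.

### The job

Clear the spice jar off the press's wooden board and stand it on the table. Then lift the white terrine mould from between the other jar and the mill, stand it lengthwise on the board in front of the bridge and let go, and from there slide it by its outer end under the bridge until the steel cup on its lid is right under the press foot. Swing the lever down until it rests fully in its fork with the foot pressing in the cup, and leave the other jar, the mill and the tin standing where they are.

Things in the scene. Friction and masses are not known exactly. Their poses are not given: they have to be found in the camera images.
- mould: loose white loaf-shaped terrine mould, 140 mm long (x), 60 mm wide (y), 58 mm high, 0.4 to 0.9 kg; origin at the centre of its underside, z up. At each end a flat handle lug, 36 mm wide (y), 10 mm thick, from 70 to 96 mm off centre, 43 to 53 mm above the underside; both ends alike. Its wooden lid board, 8 mm below the rim, gives up to 8 mm when pressed
- cup_centre (a point): centre of the mouth of the steel cup that stands on the lid board, over the middle of the mould: inner diameter 33 mm, outer 43 mm, 14 mm deep; its mouth is 64 mm above the mould's underside
- press: fixed bridge press: wooden board 12 mm thick, x -210 to +90 mm, 160 mm wide (y); origin at its underside below the foot, z up. Bridge over x = 0: posts at y = +-65 mm (gap 116 mm), beam 26 mm thick (x), underside 115 mm above the table, bush round the rod down to 108 mm. Mould goes in from -x, its length along x; its place in front of the bridge: centre at x = -135 mm
- foot_tip (a point): middle of the lower end of the press foot, 20 mm in diameter with a tapered end; raised it stands about 10 mm above the cup of a mould on the board. It moves only straight up and down, driven by the lever (50 mm per rad)
- lever (a joint): hand lever lying crosswise above the beam: 0 = raised, grows as it swings down, 0.58 rad = level, resting in the fork on the post at the press's -y side. It stays where it is left
- lever_grip (a point): axis of the lever's wooden grip, 26 mm thick, 20 mm short of its end and 210 mm from the pivot; about 0.27 m high when raised, 0.16 m when down
- lever_pivot (a point): the lever's hinge point, at y = +50 mm of the press, 160 mm high; the hinge axis is the press's x axis
- jar: loose spice jar, 41 mm in diameter, 107 mm high, close to one end of the mould; origin at the centre of its underside
- mill: loose small mill, 44 mm in diameter, 90 mm high, close to the other end of the mould; origin at the centre of its underside
- tin: loose tin, 75 mm in diameter, 58 mm high, on the table beside the press board, under the lever side; origin at the centre of its underside
- board_jar: loose spice jar, 41 mm in diameter, 103 mm high, that stands on the press board in front of the bridge, in the mould's way; origin at the centre of its underside. There is room for it on the table beside the board, at the press's x = -150, y = -112 mm
- press_rod: the press rod with the foot at its lower end; origin at the foot tip

How it is judged:
On the way, in this order (a step that is already met when the one before it is completed fails the run):
1. the jar from the board stands upright on the table, let go (height (world z) of board_jar below 0.006 m and angle between board_jar's own z axis and vertical below 0.15 rad and contact force between the fingers and board_jar below 0.1 N), for 0.2 s.
2. the mould stands upright on the press board in front of the bridge, lengthwise, let go (x of mould in the frame of press between -0.22 and -0.07 m and y of mould in the frame of press between -0.05 and 0.05 m and z of mould in the frame of press between 0.009 and 0.015 m and angle between mould's own z axis and vertical below 0.06 rad and contact force between the fingers and mould below 0.1 N and angle between the x axis of mould and the x axis of press, either way round below 0.35 rad), for 0.2 s.
3. the cup is under the raised foot, within 7 mm, the mould standing on the board (horizontal distance between cup_centre and foot_tip below 0.007 m and value of joint lever below 0.2 rad and z of mould in the frame of press below 0.016 m), for 0.2 s.
At the end, for the whole second after the job is handed in: Lever in its fork (0.55 rad or more); foot in the cup (axes within 8 mm, tip 10 mm or more below the mouth), pressing the lid with over 2 N; mould upright, at rest on the board; board jar upright on the table; other jar, mill, tin upright, each within 25 mm of its start (value of joint lever above 0.55 rad and horizontal distance between cup_centre and foot_tip below 0.008 m and z of foot_tip in the frame of cup_centre below -0.01 m and contact force between press_rod and mould above 2 N and angle between mould's own z axis and vertical below 0.06 rad and z of mould in the frame of press below 0.016 m and linear speed of each of mould, board_jar below 0.02 m/s and angle between each of jar, mill, tin, board_jar's own z axis and vertical below 0.2 rad and distance of each of jar, mill, tin from where it was at the start of the episode below 0.025 m and height (world z) of board_jar between -0.02 and 0.006 m); the robot touches nothing.
It fails at once if the other jar, the mill or the tin is pushed more than 25 mm away or tipped (distance of any of jar, mill, tin from where it was at the start of the episode above 0.025 m or angle between any of jar, mill, tin's own z axis and vertical above 0.4 rad).
It fails at once if the mould or the jar from the board is tipped over (angle between mould's own z axis and vertical above 0.4 rad or angle between board_jar's own z axis and vertical above 0.7 rad).
It fails at once if the foot is pressed down beside the cup (contact force between press_rod and mould above 3 N and horizontal distance between cup_centre and foot_tip above 0.012 m).
It also fails if it takes over 72 s, if anything falls off the work surface, if the arm or the gripper's body presses on something with over 40 N, if the wrist force passes 120 N, or if a joint passes its speed limit or range.

## Working session

There is one attempt and no reset: what is moved stays moved. The work goes in short steps, Python scripts to look and compute and a tool call to move; the robot and the scene stay as the last step left them, time stands still between calls to the robot, and variables do not carry over. Pictures are saved under pics/ and viewed, at most 14 in all, crops included, and the job is handed in when it is done.

Besides the shell and the picture viewer there is one more tool, called after "Request:" as name(argument=value, ...) on one line, values as JSON. arm_command: Moves the arm, as the interface text tells. Scaled input: -1 to 1 covers 0.4 m each way for a shift and 180 degrees each way for a turn. Its arguments: {"type":"object","properties":{"series":{"type":"string"},"newtons":{"type":"number"}},"required":["series"]}

```bash
ls; mkdir -p pics
python3 - <<'E'
from workcell import manip, viewer
import cv2,numpy as np
ims=[]
for n in("scene","top","wrist"):
    c=viewer.camera(n); p=c["pixels"]; cv2.imwrite(f"pics/{n}0.png",p[...,::-1]); np.savez(f"{n}0.npz",**c)
    print(n,np.round(c["intrinsics"],1).tolist(),np.round(c["extrinsics"],3).tolist(), [k for k in c])
print(manip.get_obs())
E
```

```text
pics
scene [[407.5, 0.0, 255.8], [0.0, 407.5, 198.6], [0.0, 0.0, 1.0]] [[0.777, -0.629, 0.022, -0.366], [0.242, 0.331, 0.912, -0.337], [-0.581, -0.703, 0.409, -0.939], [0.0, 0.0, 0.0, 1.0]] ['pixels', 'intrinsics', 'extrinsics']
top [[448.4, 0.0, 262.2], [0.0, 448.4, 185.8], [0.0, 0.0, 1.0]] [[0.015, -1.0, -0.01, 0.091], [0.987, 0.013, 0.162, -0.542], [-0.162, -0.013, 0.987, -1.442], [0.0, 0.0, 0.0, 1.0]] ['pixels', 'intrinsics', 'extrinsics']
wrist [[297.0, 0.0, 257.1], [0.0, 297.0, 193.0], [0.0, 0.0, 1.0]] [[0.346, 0.938, -0.001, -0.624], [-0.89, 0.328, -0.316, 0.041], [-0.296, 0.111, 0.949, -0.381], [0.0, 0.0, 0.0, 1.0]] ['pixels', 'intrinsics', 'extrinsics']
{'clock': 0.15, 'joint_pos': array([-1.23959623,  0.33269874, -0.06471457,  1.46073735,  0.02160999,
        1.34989132, -0.08848437]), 'joint_velocities': array([-0.00043478, -0.00119543, -0.00119242, -0.00099705, -0.00083223,
       -0.00075992,  0.00139411]), 'tau': array([-2.99834837e-04, -6.25825953e+01,  4.84309753e-02, -3.91851676e+01,
        1.60971709e-02,  7.56920694e-03,  1.99239656e-05]), 'position': array([0.21644527, 0.58605089, 0.24972147]), 'ee_rot': array([ 1.75955062e-01,  9.84398063e-01, -5.15151041e-04, -6.69484563e-05]), 'ft_force': array([ 0.3787567 ,  0.31077876, -0.2373101 ]), 'torque': array([-0.02310949,  0.02652249, -0.01925764]), 'grasp_force': 0.0, 'grip_width': 0.9976464629966424}
```

View pics/scene0.png

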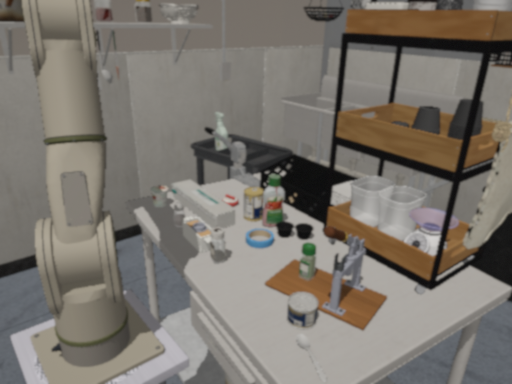

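View pics/top0.png

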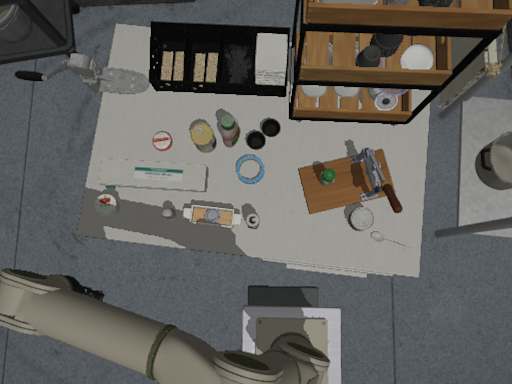

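The scene view shows the board at (325,290) with the green jar on it at (308,260), the bridge at (348,270) and the tin at (302,309). The top view shows the mould at (212,215) between the jar at (168,212) and the mill at (252,220), with the lever grip at (392,200).

```bash
cat > h.py <<'E'
import numpy as np,cv2
def load(f): return dict(np.load(f))
def center(c): T=c["extrinsics"]; return -T[:3,:3].T@T[:3,3]
def ray(c,uv):
    K=c["intrinsics"];T=c["extrinsics"]
    d=np.linalg.inv(K)@[uv[0],uv[1],1.]; d=np.array([d[0],-d[1],-d[2]])
    return center(c),T[:3,:3].T@d
def onz(c,uv,z): o,d=ray(c,uv); return (o+d*(z-o[2])/d[2])
def tri(cs,uvs):
    A=np.zeros((3,3));b=np.zeros(3);R=[]
    for c,uv in zip(cs,uvs):
        o,d=ray(c,uv);d=d/np.linalg.norm(d);P=np.eye(3)-np.outer(d,d);A+=P;b+=P@o;R.append((o,P))
    x=np.linalg.solve(A,b); return x,[float(np.linalg.norm(P@(x-o))) for o,P in R]
def proj(c,p):
    T=c["extrinsics"];q=T[:3,:3]@np.asarray(p,float)+T[:3,3];q=c["intrinsics"]@[q[0],-q[1],-q[2]];return q[:2]/q[2]
def snap(n,tag):
    from workcell import viewer
    c=viewer.camera(n); cv2.imwrite(f"pics/{tag}.png",c["pixels"][...,::-1]); np.savez(f"{tag}.npz",**c); return c
def crop(c,x0,x1,y0,y1,s,f): cv2.imwrite(f,cv2.resize(c["pixels"][y0:y1,x0:x1,::-1],None,fx=s,fy=s,interpolation=cv2.INTER_CUBIC))
E
python3 - <<'E'
from h import *
t=load("top0.npz"); s=load("scene0.npz");w=load("wrist0.npz")
a=cv2.resize(t["pixels"][140:240,150:410,::-1],None,fx=3,fy=3,interpolation=2)
b=cv2.resize(s["pixels"][170:330,150:410,::-1],None,fx=1.8,fy=1.8,interpolation=2)
d=np.zeros((590,800,3),np.uint8); d[:300,:780]=a; d[300:588,:468]=b
e=cv2.resize(w["pixels"][...,::-1],(330,248)); d[300:548,469:799]=e
cv2.imwrite("pics/c1.png",d)
print(onz(t,(212,215),.05),onz(t,(328,176),.1),onz(t,(347,180),.012),center(w),center(s),center(t))
hsv=cv2.cvtColor(t["pixels"],cv2.COLOR_RGB2HSV)
print(hsv[200,320],hsv[180,345],hsv[176,328])
E
```

```text
[0.44067358 0.26173747 0.05      ] [ 0.5660964  -0.11158363  0.1       ] [ 0.56977283 -0.18772449  0.012     ] [0.13998742 0.61401404 0.37346076] [-0.18000313 -0.77952991  0.70019106] [0.29952057 0.08016793 1.51172585]
[ 15 150 119] [ 14 149 115] [ 66 126 105]
```

View pics/c1.png

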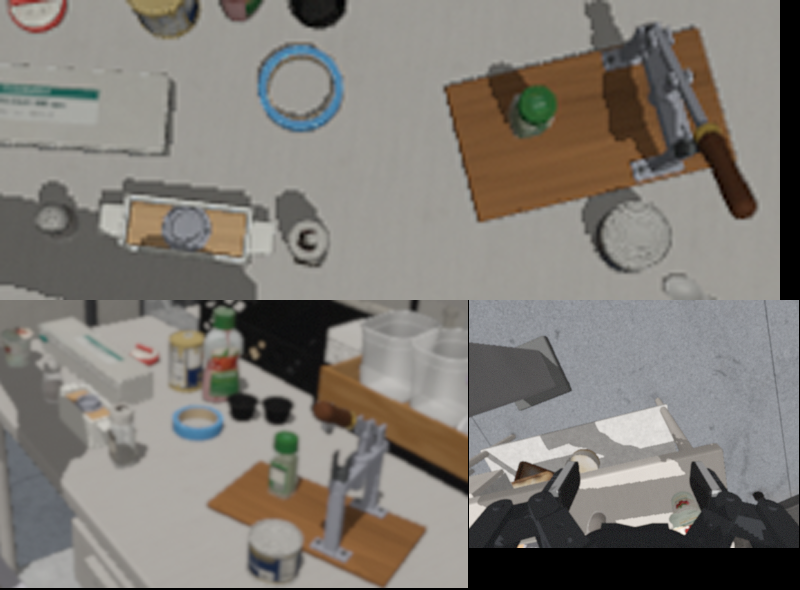

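The enlarged views show the board's corners at about (298,169), (382,149) and (311,214) in top pixels. The green cap is at (329,174), the mould cup at (212,216), the jar at (168,213), the mill at (253,220) and the tin at (361,218). Next I measure them with masks.

Run:
```python
from h import *
t=load("top0.npz"); s=load("scene0.npz")
def mask(c,lo,hi,box):
    h=cv2.cvtColor(c["pixels"],cv2.COLOR_RGB2HSV); m=cv2.inRange(h,np.array(lo),np.array(hi)); z=np.zeros_like(m); x0,x1,y0,y1=box; z[y0:y1,x0:x1]=m[y0:y1,x0:x1]; 
    n,l,st,ce=cv2.connectedComponentsWithStats(z); i=1+np.argmax(st[1:,4]); return (l==i).astype(np.uint8)*255,st[i],ce[i]
gt=mask(t,(50,110,40),(80,255,255),(315,345,160,190)); gs=mask(s,(50,110,40),(80,255,255),(295,325,235,265))
print("cap",gt[1:],gs[1:],tri([t,s],[gt[2],gs[2]]))
bt=mask(t,(5,100,40),(22,255,255),(290,410,140,220))
m=cv2.morphologyEx(bt[0],cv2.MORPH_CLOSE,np.ones((9,9)))
cn=max(cv2.findContours(m,0,1)[0],key=cv2.contourArea); hull=cv2.convexHull(cn)[:,0]
q=cv2.approxPolyDP(hull,4,True)[:,0]; print("board quad",q.tolist(),[np.round(onz(t,p,.012),3).tolist() for p in q])
bs=mask(s,(5,100,40),(22,255,255),(255,395,250,330)); m=cv2.morphologyEx(bs[0],cv2.MORPH_CLOSE,np.ones((9,9)))
cn=max(cv2.findContours(m,0,1)[0],key=cv2.contourArea); hull=cv2.convexHull(cn)[:,0]
q=cv2.approxPolyDP(hull,4,True)[:,0]; print("board quad s",q.tolist(),[np.round(onz(s,p,.012),3).tolist() for p in q])
# mould lid
lt=mask(t,(8,60,60),(25,255,255),(185,240,200,232)); print("lid",lt[1:],cv2.minAreaRect(cv2.findContours(lt[0],0,1)[0][0]))
print(onz(t,lt[2],.05))
for n,u,z in(("tin",(361.5,217.5),.058),("jar",(168.3,212.5),.107),("mill",(253,219.5),.09)): print(n,onz(t,u,z).round(3))
```

```text
cap (array([323, 169,  12,  13, 112], dtype=int32), array([328.40178571, 174.64285714])) (array([304, 245,  11,  10,  93], dtype=int32), array([308.62365591, 249.32258065])) (array([ 0.56973275, -0.1122923 ,  0.10232286]), [0.0004460400365681778, 0.000446040036568186])
board quad [[364, 162], [371, 190], [361, 201], [309, 212], [298, 169], [347, 157]] [[0.633, -0.247, 0.012], [0.537, -0.268, 0.012], [0.499, -0.234, 0.012], [0.459, -0.059, 0.012], [0.606, -0.022, 0.012], [0.65, -0.189, 0.012]]
board quad s [[266, 282], [295, 260], [385, 298], [361, 328]] [[0.457, -0.063, 0.012], [0.603, -0.03, 0.012], [0.666, -0.314, 0.012], [0.52, -0.347, 0.012]]
lid (array([192, 207,  15,  16, 177], dtype=int32), array([198.42937853, 214.4180791 ])) ((198.92214965820312, 214.35658264160156), (13.489826202392578, 14.304647445678711), 5.19442892074585)
[0.44195163 0.30628411 0.05      ]
tin [ 0.439 -0.224  0.058]
jar [0.441 0.393 0.107]
mill [0.424 0.126 0.09 ]
```

Request:
arm_command(series="0 -0.08 -0.057 0 0; 0 -0.08 -0.057 0 0; 0 -0.08 -0.057 0 0; 0 -0.08 -0.057 0 0; 0 -0.08 -0.057 0 0; 0 -0.08 -0.057 0 0; 0 -0.08 -0.057 0 0; 0 -0.08 -0.057 0 0; 0 -0.08 -0.057 0 0; 0 -0.08 -0.057 0 0")

```text
clock: 1.4
position: [0.4382, 0.2604, 0.2502]
ee_rot: [0.176, 0.984, -0.0, -0.0]
ft_force: [0.7, -0.0, -0.0]
grip_width: 1.002
grasp_force: 0.0
```

Request:
arm_command(series="0 0 0 0 0.053; 0 0 0 0 0.053; 0 0 0 0 0.053; 0 0 0 0 0.053; 0 0 0 0 0.053; 0 0 0 0 0.053; 0 0 0 0 0; 0 0 0 0 0; 0 0 0 0 0; 0 0 0 0 0")

```text
clock: 2.65
position: [0.4377, 0.2616, 0.2503]
ee_rot: [0.626, 0.78, 0.0, -0.0]
ft_force: [-0.4, 0.6, 0.2]
grip_width: 1.003
grasp_force: 0.0
```

```bash
cat >> h.py <<'E'
def pose():
    from workcell import manip
    from scipy.spatial.transform import Rotation as Ro
    o=manip.get_obs(); R=Ro.from_quat(o["ee_rot"]).as_matrix(); return o,o["position"],R
def delta(tgt,yaw=None):
    "tool-axis shift in units of 0.4 m, and spin in half turns for closing line at yaw deg"
    o,p,R=pose(); y=np.degrees(np.arctan2(R[1,1],R[0,1]))
    d=R.T@(np.asarray(tgt)-p)/.4
    print("t %.2f"%o["clock"],"pos",p.round(4),"yaw %.2f"%y,"delta",d.round(4),"spin",None if yaw is None else round((y-yaw)/180,4),"F",o["ft_force"].round(1),"grip",round(o["grip_width"],3),round(float(o["grasp_force"]),1),"q",o["joint_pos"].round(2))
E
python3 - <<'E'
from h import *
delta((.57,-.112,.25),12.5)
c=snap("wrist","w1")
E
```

```text
t 2.65 pos [0.4377 0.2616 0.2503] yaw 12.55 delta [-9.835e-01  1.198e-01  7.000e-04] spin 0.0003 F [-0.4  0.6  0.2] grip 1.003 0.0 q [-0.84  0.07  0.23  1.77 -0.02  1.3  -0.39]
```

View pics/w1.png

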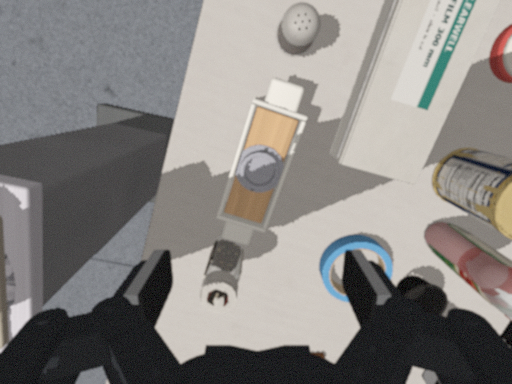

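The wrist view shows the mould's rim corners at about (254,100), (305,120), (265,232) and (219,216), with the cup at (260,167). The jar top is at (301,22) and the mill top at (218,298).

Run:
```python
from h import *
t=load("top0.npz"); w=load("w1.npz")
P=[((192,205.7),(305,120)),((233.7,209.3),(265,232)),((232.3,226.7),(219,216)),((191.3,222),(254,100))]
X=[]
for a,b in P:
    x,r=tri([t,w],[a,b]); X.append(onz(w,b,.058)); print(x.round(4),np.round(r,4),X[-1].round(4))
X=np.array(X); print("centre",X.mean(0).round(4),"axis deg",np.degrees(np.arctan2(*((X[0]+X[3]-X[1]-X[2])[[1,0]]))), "len",np.linalg.norm((X[0]+X[3]-X[1]-X[2])/2),np.linalg.norm((X[0]+X[1]-X[2]-X[3])/2))
# cup dark/grey blob: low saturation within lid
h=cv2.cvtColor(w["pixels"],cv2.COLOR_RGB2HSV); poly=np.zeros(h.shape[:2],np.uint8); cv2.fillConvexPoly(poly,np.array([p[1] for p in P],np.int32),255); poly=cv2.erode(poly,np.ones((11,11)))
m=cv2.bitwise_and(poly,cv2.inRange(h,(0,0,0),(255,70,255))); m=cv2.morphologyEx(m,2,np.ones((3,3)))
cn=max(cv2.findContours(m,0,1)[0],key=cv2.contourArea); e=cv2.fitEllipse(cn); print("cup",e,onz(w,e[0],.060).round(4), tri([t,w],[(212,215.5),e[0]]))
print("lugs",onz(w,(285,93),.053).round(4),onz(w,(239,232),.053).round(4))
print("jar",onz(w,(301,22),.105).round(4),tri([t,w],[(168.3,212.5),(301,22)])[0].round(3),"mill",onz(w,(218,298),.09).round(4))
print("tcp px",proj(w,(.4377,.2616,.2503)))
```

```text
[0.4705 0.3264 0.066 ] [0.002 0.002] [0.4738 0.3265 0.058 ]
[0.4613 0.1909 0.0541] [0.0014 0.0014] [0.4622 0.1927 0.058 ]
[0.4046 0.1947 0.0432] [0.0007 0.0007] [0.4059 0.201  0.058 ]
[0.4183 0.3334 0.0236] [0.0006 0.0006] [0.4179 0.3343 0.058 ]
centre [0.44   0.2636 0.058 ] axis deg 84.93275438497125 len 0.13405263387141086 0.056662068519090315
cup ((259.89300537109375, 168.33132934570312), (42.705806732177734, 49.97997283935547), 18.805768966674805) [0.4393 0.2666 0.06  ] (array([0.44009017, 0.26257707, 0.04257353]), [0.0003473924485077896, 0.00034739244850776356])
lugs [0.4475 0.3478 0.053 ] [0.4326 0.1837 0.053 ]
jar [0.4422 0.4017 0.105 ] [0.433 0.377 0.198] mill [0.4242 0.115  0.09  ]
tcp px [257.98456429 271.12487584]
```

Request:
arm_command(series="0 -0.098 0.012 0 0; 0 -0.098 0.012 0 0; 0 -0.098 0.012 0 0; 0 -0.098 0.012 0 0; 0 -0.098 0.012 0 0; 0 -0.098 0.012 0 0; 0 -0.098 0.012 0 0; 0 -0.098 0.012 0 0; 0 -0.098 0.012 0 0; 0 -0.098 0.012 0 0")

```text
clock: 3.95
position: [0.5697, -0.1119, 0.2503]
ee_rot: [0.626, 0.78, 0.0, 0.0]
ft_force: [0.8, -0.5, 0.4]
grip_width: 1.001
grasp_force: 0.0
```

Run:
```python
from h import *
delta((.57,-.112,.087),12.5)
c=snap("wrist","w2")
```

```text
t 3.95 pos [ 0.5697 -0.1119  0.2503] yaw 12.54 delta [-0.0005  0.0005  0.4083] spin 0.0002 F [ 0.8 -0.5  0.4] grip 1.001 0.0 q [-0.37  0.25  0.58  1.61 -0.14  1.32  0.45]
```

View pics/w2.png

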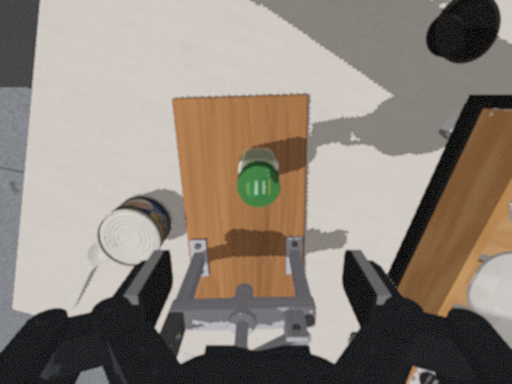

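The wrist view shows the board's front corners at (174,98) and (308,95), the green cap at (259,185), the post bases at (198,244) and (294,243), and the beam at row ~310. The tin top is at (130,236).

Run:
```python
from h import *
w=load("w2.npz"); t=load("top0.npz"); s=load("scene0.npz")
h=cv2.cvtColor(w["pixels"],cv2.COLOR_RGB2HSV)
m=cv2.inRange(h,(3,90,40),(22,255,255)); m[:,330:]=0; m[:, :165]=0; m[235:]=0
L=[];Rr=[];T=[]
for y in range(115,232,3):
    x=np.flatnonzero(m[y]); 
    if len(x): L.append(onz(w,(x[0]-.5,y),.012)); Rr.append(onz(w,(x[-1]+.5,y),.012))
for x in range(185,300,3):
    y=np.flatnonzero(m[:,x]); T.append(onz(w,(x,y[0]-.5),.012))
def line(P):
    P=np.array(P)[:,:2].astype(np.float32); v=cv2.fitLine(P,cv2.DIST_HUBER,0,.01,.01).ravel(); return v
for n,P in(("L(-y)",L),("R(+y)",Rr),("T",T)):
    v=line(P); print(n,v.round(4),"deg",np.degrees(np.arctan2(v[1],v[0])).round(2))
l,r,tt=line(L),line(Rr),line(T)
def inter(a,b): k=np.linalg.solve(np.array([a[:2],-b[:2]]).T,b[2:]-a[2:]); return a[2:]+k[0]*a[:2]
a,b=inter(l,tt),inter(r,tt); print(a,b,np.linalg.norm(a-b))
g=cv2.inRange(h,(50,110,40),(80,255,255)); g[:,:220]=0;g[:,300:]=0;g[:140]=0;g[230:]=0
cn=max(cv2.findContours(g,0,1)[0],key=cv2.contourArea); e=cv2.fitEllipse(cn); print("cap",e,onz(w,e[0],.112).round(4),tri([t,w],[(328.4,174.3),e[0]]),tri([w,s],[e[0],(308.6,249)]))
print("posts",onz(w,(198,244),.016).round(4),onz(w,(294,243),.016).round(4),"tin",onz(w,(130,236),.058).round(4))
```

```text
L(-y) [ 0.2349 -0.972   0.4813 -0.1585] deg -76.42
R(+y) [ 0.2481 -0.9687  0.6349 -0.1244] deg -75.63
T [ 0.9695  0.2451  0.5329 -0.0393] deg 14.19
[ 0.45709902 -0.05847092] [ 0.6082294  -0.02026273] 0.1558854
cap ((258.1658630371094, 183.99734497070312), (40.06633377075195, 43.24030303955078), 1.7998414039611816) [ 0.5699 -0.1094  0.112 ] (array([ 0.57077885, -0.11226767,  0.10291003]), [0.0003803201090968123, 0.00038032010909688866]) (array([ 0.57015399, -0.11170349,  0.10294057]), [0.00043067334117499967, 0.0004306733411749328])
posts [ 0.5158 -0.2373  0.016 ] [ 0.6417 -0.2078  0.016 ] tin [ 0.4401 -0.2203  0.058 ]
```

Request:
arm_command(series="0 -0.001 0.001 0.045 0.004; 0 -0.001 0.001 0.045 0.004; 0 0 0 0.045 0; 0 0 0 0.045 0; 0 0 0 0.045 0; 0 0 0 0.045 0; 0 0 0 0.045 0; 0 0 0 0.045 0; 0 0 0 0.045 0; 0 0 0 0.005 0", newtons=30)

```text
clock: 5.25
position: [0.5695, -0.1113, 0.0847]
ee_rot: [0.636, 0.772, -0.001, -0.001]
ft_force: [-0.3, 0.5, 0.6]
grip_width: 0.996
grasp_force: 0.0
```

Request:
arm_command(series="1 0 0 0 0; 1 0 0 0 0; 1 0 0 0 0; 1 0 0 0 0; 1 0 0 0 0; 1 0 0 0 0; 1 0 0 -0.01 0; 1 0 0 -0.03 0; 1 0 0 -0.03 0; 1 0 0 -0.03 0")

```text
clock: 6.5
position: [0.5704, -0.1114, 0.1274]
ee_rot: [0.636, 0.772, 0.0, 0.0]
ft_force: [-0.1, -0.3, -1.3]
grip_width: 0.465
grasp_force: 30.4
```

Run:
```python
from h import *
delta((.4386,-.1246,.077))
```

```text
t 6.50 pos [ 0.5704 -0.1114  0.1274] yaw 11.05 delta [ 0.0309 -0.3298  0.1258] spin None F [-0.1 -0.3 -1.3] grip 0.465 30.4 q [-0.34  0.37  0.55  1.75 -0.21  1.08  0.48]
```

Request:
arm_command(series="1 0.005 -0.055 0 0; 1 0.005 -0.055 0 0; 1 0.005 -0.055 0 0; 1 0.005 -0.055 0 0; 1 0.005 -0.055 0 0; 1 0.006 -0.055 0 0; 1 0 0 0.05 0; 1 0 0 0.045 0; 1 0 0 0.025 0; 1 0 0 0.01 0")

```text
clock: 7.75
position: [0.4386, -0.1246, 0.0747]
ee_rot: [0.636, 0.772, 0.0, -0.0]
ft_force: [-11.0, 0.4, 37.7]
grip_width: 0.462
grasp_force: 33.9
```

Request:
arm_command(series="1 0 0 0.003 0; 1 0 0 0 0; 0 0 0 0 0; 0 0 0 0 0; 0 0 0 0 0; 0 0 0 0 0; 0 0 0 -0.03 0; 0 0 0 -0.08 0; 0 0 0 -0.12 0; 0 0 0 -0.12 0")

```text
clock: 9.0
position: [0.4381, -0.1248, 0.2153]
ee_rot: [0.636, 0.772, 0.0, 0.0]
ft_force: [0.5, 0.2, 0.7]
grip_width: 1.001
grasp_force: 0.0
```

Run:
```python
from h import *
delta((.440,.2645,.25),-5)
c=snap("top","t1");w=snap("wrist","w3")
a=cv2.resize(c["pixels"][140:240,150:410,::-1],None,fx=2.2,fy=2.2,interpolation=2)
d=np.zeros((604,572,3),np.uint8); d[:220]=a; d[220:604,:512]=w["pixels"][...,::-1]; cv2.imwrite("pics/c2.png",d[:600])
```

```text
t 9.00 pos [ 0.4381 -0.1248  0.2153] yaw 11.01 delta [ 0.9543  0.1907 -0.0867] spin 0.089 F [0.5 0.2 0.7] grip 1.001 0.0 q [-0.42 -0.05  0.59  1.96  0.03  1.22  0.35]
```

View pics/c2.png

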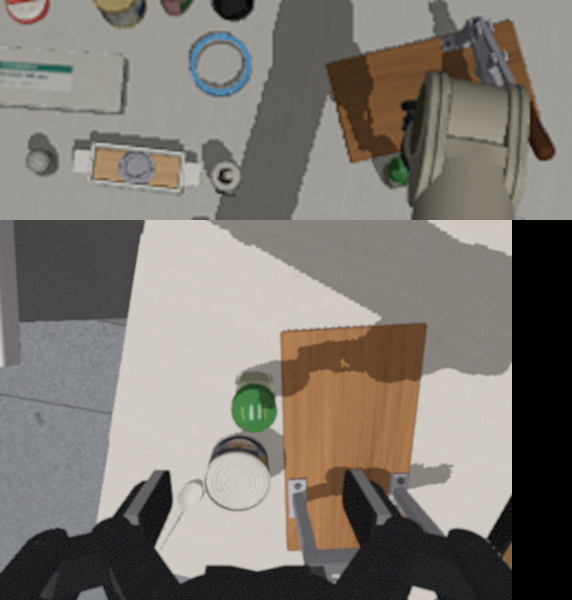

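The jar stands upright on the table at (254,188) in the wrist view, clear of the board and the tin. The mould, the other jar and the mill look unmoved.

Request:
arm_command(series="0 0.095 0.019 -0.008 0; 0 0.095 0.019 -0.008 0; 0 0.095 0.019 -0.008 0; 0 0.095 0.019 -0.008 0; 0 0.095 0.019 -0.008 0; 0 0.095 0.019 -0.008 0; 0 0.095 0.019 -0.008 0; 0 0.095 0.019 -0.008 0; 0 0.095 0.019 -0.008 0; 0 0.095 0.019 -0.008 0")

```text
clock: 10.35
position: [0.44, 0.264, 0.2454]
ee_rot: [0.636, 0.772, 0.0, 0.0]
ft_force: [1.3, -0.2, -0.3]
grip_width: 0.997
grasp_force: 0.0
```

Request:
arm_command(series="0 0.004 0 0 0.03; 0 0 0 0 0.03; 0 0 0 0 0.029; 0 0 0 0.05 0; 0 0 0 0.05 0; 0 0 0 0.05 0; 0 0 0 0.05 0; 0 0 0 0.05 0; 0 0 0 0.05 0; 0 0 0 0 0")

```text
clock: 11.6
position: [0.439, 0.2639, 0.1241]
ee_rot: [0.737, 0.676, -0.001, 0.0]
ft_force: [-0.3, 0.7, -0.4]
grip_width: 1.0
grasp_force: 0.0
```

Run:
```python
from h import *
delta((.440,.2645,.037),-5)
w=snap("wrist","w4")
```

```text
t 11.60 pos [0.439  0.2639 0.1241] yaw -4.98 delta [0.0022 0.0026 0.2177] spin 0.0001 F [-0.3  0.7 -0.4] grip 1.0 0.0 q [-0.79  0.2   0.18  1.91 -0.04  1.04 -0.68]
```

View pics/w4.png

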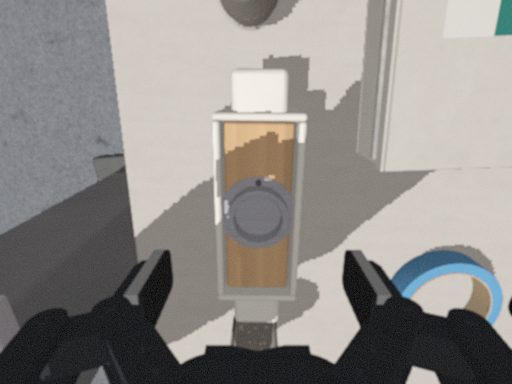

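The view is aligned: the cup is at (258,213), the rim corners are at (216,117), (304,117), (295,297) and (220,297), and the fingers straddle the mould.

Run:
```python
from h import *
w=load("w4.npz");w1=load("w1.npz")
X=np.array([onz(w,u,.058) for u in((216,117),(304,117),(295,297),(220,297))]);print(X.round(4).tolist(),X.mean(0).round(4))
a=(X[0]+X[1]-X[2]-X[3]);print(np.degrees(np.arctan2(a[1],a[0])),np.linalg.norm(a/2))
print(onz(w,(258.5,213),.064).round(4),tri([w,w1],[(258.5,213),(259.9,168.3)]))
for i,(p,q) in enumerate((((216,117),(254,100)),((304,117),(305,120)),((295,297),(265,232)),((220,297),(219,216)))): print("rim",tri([w,w1],[p,q])[0].round(4))
```

```text
[[0.419, 0.3331, 0.058], [0.4734, 0.3284, 0.058], [0.4617, 0.1954, 0.058], [0.4046, 0.2003, 0.058]] [0.4397 0.2643 0.058 ]
84.37941809300987 0.1334949209838063
[0.44   0.2692 0.064 ] (array([0.43969776, 0.26540572, 0.05467032]), [2.2356777180991947e-05, 2.2356777181061935e-05])
rim [0.4181 0.3335 0.0532]
rim [0.4782 0.3256 0.0294]
rim [0.4628 0.1893 0.0504]
rim [0.4057 0.2028 0.0615]
```

Request:
arm_command(series="0 0.003 0.002 0.04 0; 0 0 0 0.04 0; 0 0 0 0.04 0; 0 0 0 0.04 0; 0 0 0 0.03 0; 0 0 0 0.025 0; 1 0 0 0 0; 1 0 0 0 0; 1 0 0 0 0; 1 0 0 0 0", newtons=70)

```text
clock: 12.9
position: [0.4409, 0.2659, 0.0395]
ee_rot: [0.737, 0.676, 0.0, -0.0]
ft_force: [0.6, 0.3, 2.0]
grip_width: 0.697
grasp_force: 76.8
```

Request:
arm_command(series="1 0 0 0 0; 1 0 0 0 0; 1 0 0 -0.01 0; 1 0 0 -0.03 0; 1 0 0 -0.05 0; 1 0 0 -0.06 0; 1 0 0 -0.06 0; 1 0 0 -0.06 0; 1 0 0 -0.03 0; 1 0 0 0 0")

```text
clock: 14.15
position: [0.441, 0.2658, 0.1597]
ee_rot: [0.737, 0.676, 0.001, -0.0]
ft_force: [0.2, 0.6, -6.2]
grip_width: 0.692
grasp_force: 76.7
```

Run:
```python
from h import *
delta((.5508,-.112,.15),14)
```

```text
t 14.15 pos [0.441  0.2658 0.1597] yaw -4.97 delta [-0.9173  0.3554  0.0236] spin -0.1054 F [ 0.2  0.6 -6.2] grip 0.692 76.7 q [-0.8   0.16  0.18  1.87 -0.03  1.11 -0.69]
```

Request:
arm_command(series="1 -0.06 0.023 0 0; 1 -0.09 0.035 0 0; 1 -0.1 0.038 0 0; 1 -0.1 0.038 0 0; 1 -0.1 0.038 0 0; 1 -0.1 0.038 0 0; 1 -0.1 0.038 0 0; 1 -0.1 0.038 0 0; 1 -0.1 0.04 0 0; 1 -0.067 0.029 0 0")

```text
clock: 15.4
position: [0.5499, -0.1142, 0.1578]
ee_rot: [0.738, 0.675, -0.001, -0.0]
ft_force: [0.3, 0.2, -5.4]
grip_width: 0.693
grasp_force: 76.6
```

Request:
arm_command(series="1 0 0 0 -0.025; 1 0 0 0 -0.025; 1 0 0 0 -0.025; 1 0 0 0 -0.025; 1 0 0 0 -0.005; 1 0 0 0.03 0; 1 0 0 0.04 0; 1 0 0 0.04 0; 1 0 0 0.04 0; 1 0 0 0.04 0")

```text
clock: 16.65
position: [0.5503, -0.112, 0.0818]
ee_rot: [0.616, 0.788, -0.0, -0.0]
ft_force: [0.1, 0.1, -4.8]
grip_width: 0.693
grasp_force: 77.0
```

Run:
```python
from h import *
delta((.5508,-.112,.0525),14)
w=snap("wrist","w5")
```

```text
t 16.65 pos [ 0.5503 -0.112   0.0818] yaw 13.92 delta [-0.0004  0.0012  0.0732] spin -0.0004 F [ 0.1  0.1 -4.8] grip 0.693 77.0 q [-0.23  0.37  0.42  1.83 -0.18  0.98  0.5 ]
```

View pics/w5.png

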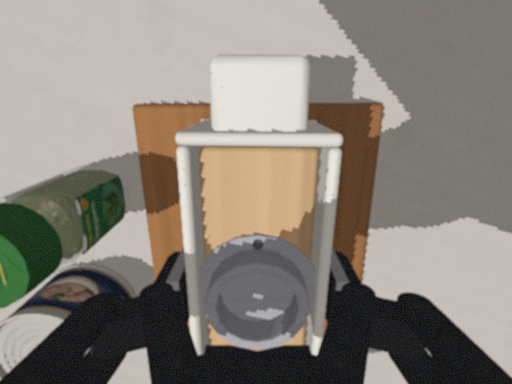

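The mould hangs parallel over the board, its lug centred at column 259 between the board edges at 136 and 382.

Request:
arm_command(series="1 0 0 0.03 0; 1 0 0 0.025 0; 1 0 0 0.01 0; 1 0 0 0.004 0; 1 0 0 0.002 0; 1 0 0 0.002 0; 1 0 0 0.002 0; 1 0 0 0 0; 1 0 0 0 0; 1 0 0 0 0")

```text
clock: 17.95
position: [0.5504, -0.112, 0.0531]
ee_rot: [0.616, 0.788, 0.0, 0.0]
ft_force: [0.0, -0.7, -5.6]
grip_width: 0.692
grasp_force: 77.0
```

Request:
arm_command(series="0 0 0 0 0; 0 0 0 0 0; 0 0 0 0 0; 0 0 0 0 0; 0 0 0 -0.02 0; 0 0 0 -0.06 0; 0 0 0 -0.1 0; 0 0 0 -0.1 0; 0 0 0 -0.1 0; 0 0 0 -0.1 0")

```text
clock: 19.2
position: [0.5502, -0.1121, 0.2471]
ee_rot: [0.616, 0.788, 0.0, 0.0]
ft_force: [0.9, 0.2, -0.2]
grip_width: 1.004
grasp_force: 0.0
```

Request:
arm_command(series="0 0.03 0 0 0; 0 0.05 0 0 0; 0 0.05 0 0 0; 0 0.05 0 0 0; 0 0.05 0 0 0; 0 0.05 0 0 0; 0 0.02 0 0 0; 0 0 0 0 0; 0 0 0 0 0; 0 0 0 0 0")

```text
clock: 20.45
position: [0.5216, 0.0037, 0.2451]
ee_rot: [0.617, 0.787, -0.0, 0.0]
ft_force: [0.0, 0.2, 0.7]
grip_width: 0.999
grasp_force: 0.0
```

Run:
```python
from h import *
delta((.5508,-.112,.0525),14)
w=snap("wrist","w6")
```

```text
t 20.45 pos [0.5216 0.0037 0.2451] yaw 13.86 delta [-0.2982  0.0016  0.4814] spin -0.0008 F [0.  0.2 0.7] grip 0.999 0.0 q [-0.43  0.1   0.36  1.76 -0.04  1.29  0.18]
```

View pics/w6.png

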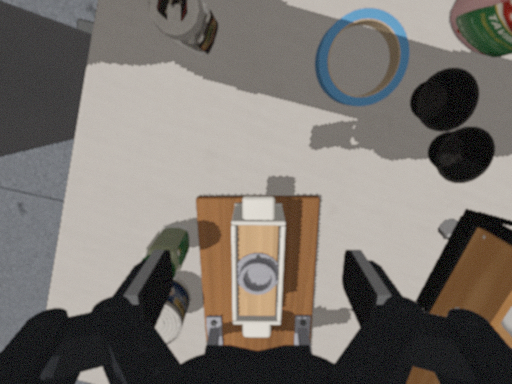

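The mould stands straight on the board between edges at columns 198 and 319, with the cup at (258,273) and its outer lug at (258,207).

```bash
cat > board.py <<'E'
from h import *
def line(P): return cv2.fitLine(np.array(P)[:,:2].astype(np.float32),cv2.DIST_HUBER,0,.01,.01).ravel().astype(float)
def inter(a,b): k=np.linalg.solve(np.array([a[:2],-b[:2]]).T,b[2:]-a[2:]); return a[2:]+k[0]*a[:2]
def edge(sig,i,rng): # subpixel strongest gradient in window
    g=np.abs(np.diff(cv2.GaussianBlur(sig.reshape(1,-1).astype(np.float32),(5,1),0).ravel())); a,b=i-rng,i+rng+1; k=a+np.argmax(g[a:b]); s=g[k-2:k+3]; return k+.5+np.dot(s,[-2,-1,0,1,2])/s.sum()
def board(w,l0,l1,r0,r1,t0,t1,ys,xs,z=.012):
    b=w["pixels"][...,2].astype(float)  # blue: table bright, wood dark
    f=lambda p,q,y:p[0]+(q[0]-p[0])*(y-p[1])/(q[1]-p[1])
    L=[onz(w,(edge(b[y],int(round(f(l0,l1,y))),5),y),z) for y in ys]
    R=[onz(w,(edge(b[y],int(round(f(r0,r1,y))),5),y),z) for y in ys]
    T=[onz(w,(x,edge(b[:,x],int(round(t0+(t1-t0)*(x-xs[0])/(xs[-1]-xs[0]))),5)),z) for x in xs]
    l,r,t=line(L),line(R),line(T); a,c=inter(l,t),inter(r,t); d=[np.degrees(np.arctan2(v[1],v[0])) for v in(l,r,t)]
    return a,c,d
E
python3 - <<'E'
from board import *
w6=load("w6.npz"); w5=load("w5.npz"); w2=load("w2.npz")
for n,w,a in(("w6",w6,((197,197),(206,318),(320,197),(313,315),197,196,range(205,300,3),[*range(205,228,2),*range(290,314,2)])),
 ("w5",w5,((136,105),(155,270),(382,103),(365,275),105,103,range(112,260,4),[*range(145,205,3),*range(315,375,3)])),
 ("w2",w2,((174,98),(186,240),(308,95),(306,240),98,95,range(110,230,3),range(184,300,3)))):
    p,q,d=board(w,*a); print(n,p.round(4),q.round(4),np.linalg.norm(p-q).round(4),"mid",((p+q)/2).round(4),np.round(d,2))
# cup in w6: dark-ish grey inside lid
h=cv2.cvtColor(w6["pixels"],cv2.COLOR_RGB2HSV); m=cv2.inRange(h,(0,0,0),(255,70,150)); z=np.zeros_like(m); z[245:305,240:277]=m[245:305,240:277]
cn=max(cv2.findContours(z,0,1)[0],key=cv2.contourArea); e=cv2.fitEllipse(cn); print("cup",e,onz(w6,e[0],.07).round(4),onz(w6,e[0],.076).round(4))
for u in((233,205),(285,205),(284,325),(234,325)): print(onz(w6,u,.070).round(4))
for u in((243,198),(273,198)): print("lug",onz(w6,u,.065).round(4))
print(onz(w6,(214,323),.016).round(4),onz(w6,(302,323),.016).round(4))
E
```

```text
w6 [ 0.4547 -0.0543] [ 0.6089 -0.0158] 0.159 mid [ 0.5318 -0.035 ] [-76.05 -75.87  14.02]
w5 [ 0.4555 -0.0573] [ 0.6082 -0.0193] 0.1574 mid [ 0.5318 -0.0383] [-75.84 -75.87  13.96]
w2 [ 0.4558 -0.0577] [ 0.6095 -0.019 ] 0.1585 mid [ 0.5326 -0.0383] [-76.16 -75.58  14.13]
cup ((254.4376220703125, 282.5519104003906), (37.81160354614258, 55.23311996459961), 30.681682586669922) [ 0.5493 -0.1232  0.07  ] [ 0.5484 -0.1191  0.076 ]
[ 0.5038 -0.0338  0.07  ]
[ 0.5581 -0.0204  0.07  ]
[ 0.5997 -0.1746  0.07  ]
[ 0.5393 -0.1895  0.07  ]
lug [ 0.5126 -0.0252  0.065 ]
lug [ 0.5442 -0.0175  0.065 ]
[ 0.5168 -0.242   0.016 ] [ 0.6421 -0.2111  0.016 ]
```

Run:
```python
from h import *
delta((.5293,-.0281,.060),14)
w=load("w6.npz"); print(onz(w,(258,273),.076).round(4),onz(w,(258,207),.065).round(4))
```

```text
t 20.50 pos [0.5216 0.0038 0.2451] yaw 13.87 delta [-8.200e-02 -4.000e-04  4.627e-01] spin -0.0007 F [-0.7  0.8 -0.1] grip 1.003 0.0 q [-0.43  0.1   0.36  1.76 -0.04  1.29  0.18]
[ 0.5493 -0.1057  0.076 ] [ 0.5309 -0.0315  0.065 ]
```

Request:
arm_command(series="0 -0.04 0 0.03 -0.001; 0 -0.042 0 0.05 0; 0 0 0 0.06 0; 0 0 0 0.06 0; 0 0 0 0.06 0; 0 0 0 0.06 0; 0 0 0 0.06 0; 0 0 0 0.05 0; 0 0 0 0.03 0; 0 0 0 0 0", newtons=25)

```text
clock: 21.75
position: [0.5291, -0.0276, 0.0606]
ee_rot: [0.615, 0.789, -0.0, -0.0]
ft_force: [-0.0, -0.3, 0.1]
grip_width: 0.999
grasp_force: 0.0
```

Request:
arm_command(series="0.3 0 0 0 0; 0.5 0 0 0 0; 1 0 0 0 0; 1 0 0 0 0; 1 0 0 0 0; 1 0 0 0 0; 1 0 0 0 0; 1 0 0 0 0; 1 0 0 0 0; 1 0 0 0 0")

```text
clock: 23.0
position: [0.5299, -0.0273, 0.0618]
ee_rot: [0.615, 0.789, 0.0, 0.0]
ft_force: [-1.8, 0.4, 6.1]
grip_width: 0.416
grasp_force: 25.2
```

Run:
```python
from h import *
delta((.5293,-.0281,.060),14)
snap("wrist","w7")
```

```text
t 23.00 pos [ 0.5299 -0.0273  0.0618] yaw 14.10 delta [-0.0016 -0.0019  0.0044] spin 0.0006 F [-1.8  0.4  6.1] grip 0.416 25.2 q [-0.35  0.33  0.36  1.93 -0.15  0.91  0.33]
```

View pics/w7.png

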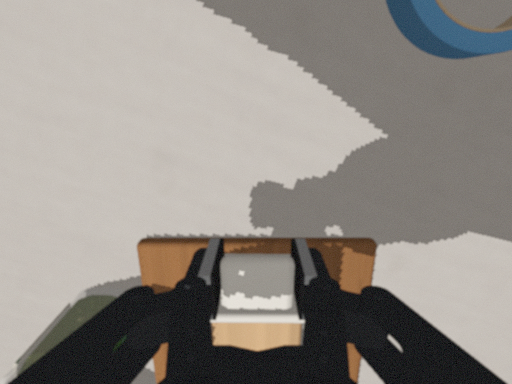

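The wrist view shows the lug gripped between the pads, its end edge at row ~253, the mould's rim edge at row ~320 and the board's front edge at row ~238.

Run:
```python
from h import *
w=load("w7.npz"); X=np.array([.2419,-.9703]);Y=np.array([.9703,.2419]); O=np.array([.5828,-.2413])
f=lambda u,z:(np.array([X,Y])@(onz(w,u,z)[:2]-O)).round(4)
b=w["pixels"][...,2].astype(float)
for x in(160,180,345,365): print("edge",x,f((x,226+np.argmax(np.abs(np.diff(b[226:250,x])))+.5),.012))
for x in(235,257,280):
    g=np.diff(cv2.GaussianBlur(b[:,x:x+1],(1,3),0).ravel()); print(x,"rows",[(i+.5,round(g[i],0)) for i in range(240,340) if abs(g[i])>14])
print("lug end",f((257,253),.065),f((257,253),.060),"rim out",f((257,320),.070), "lug L/R",f((219,280),.065),f((295,280),.065))
o,p,R=pose(); print("tcp",np.array([X,Y])@(p[:2]-O))
```

```text
edge 160 [-0.2131 -0.0629]
edge 180 [-0.2132 -0.0499]
edge 345 [-0.2133  0.0571]
edge 365 [-0.2133  0.0701]
235 rows [(252.5, np.float64(22.0)), (253.5, np.float64(20.0)), (292.5, np.float64(17.0)), (293.5, np.float64(16.0)), (307.5, np.float64(-21.0)), (308.5, np.float64(-33.0)), (309.5, np.float64(-26.0)), (313.5, np.float64(20.0)), (314.5, np.float64(21.0)), (315.5, np.float64(16.0)), (321.5, np.float64(-22.0)), (322.5, np.float64(-26.0)), (323.5, np.float64(-18.0))]
257 rows [(252.5, np.float64(20.0)), (253.5, np.float64(21.0)), (294.5, np.float64(16.0)), (295.5, np.float64(26.0)), (296.5, np.float64(20.0)), (307.5, np.float64(-22.0)), (308.5, np.float64(-28.0)), (309.5, np.float64(-22.0)), (313.5, np.float64(20.0)), (314.5, np.float64(22.0)), (315.5, np.float64(18.0)), (321.5, np.float64(-21.0)), (322.5, np.float64(-26.0)), (323.5, np.float64(-17.0))]
280 rows [(252.5, np.float64(21.0)), (253.5, np.float64(25.0)), (254.5, np.float64(16.0)), (295.5, np.float64(15.0)), (296.5, np.float64(16.0)), (307.5, np.float64(-22.0)), (308.5, np.float64(-32.0)), (309.5, np.float64(-26.0)), (313.5, np.float64(19.0)), (314.5, np.float64(22.0)), (315.5, np.float64(18.0)), (321.5, np.float64(-17.0)), (322.5, np.float64(-24.0)), (323.5, np.float64(-19.0))]
lug end [-2.322e-01 -1.000e-04] [-2.294e-01 -1.000e-04] rim out [-1.989e-01 -1.000e-04] lug L/R [-0.2177 -0.0181] [-0.2178  0.0179]
tcp [-0.22046185  0.00039361]
```

Request:
arm_command(series="1 -0.015 0 0 0; 1 -0.035 0 0 0; 1 -0.04 0 0 0; 1 -0.04 0 0 0; 1 -0.04 0 0 0; 1 -0.04 0 0 0; 1 -0.04 0 0 0; 1 -0.04 0 0 0; 1 -0.025 0 0 0; 1 -0.01 0 0 0")

```text
clock: 24.3
position: [0.5619, -0.1518, 0.0618]
ee_rot: [0.614, 0.789, 0.001, -0.001]
ft_force: [-2.1, 9.7, 10.0]
grip_width: 0.415
grasp_force: 25.6
```

Run:
```python
from h import *
o,p,R=pose(); X=np.array([.2419,-.9703]);Y=np.array([.9703,.2419]); O=np.array([.5828,-.2413])
print("tcp",np.array([X,Y])@(p[:2]-O)); delta((.55,-.1,.06),14)
w=snap("wrist","w8"); s=snap("scene","s8")
d=np.zeros((600,800,3),np.uint8); d[:384,:512]=w["pixels"][...,::-1]; c=cv2.resize(s["pixels"][225:345,255:405,::-1],None,fx=1.9,fy=1.9,interpolation=2); d[:c.shape[0],513:513+c.shape[1]]=c
t=snap("top","t8"); c=cv2.resize(t["pixels"][135:235,290:410,::-1],None,fx=2.1,fy=2.1,interpolation=2); d[384:384+c.shape[0],:c.shape[1]]=c
cv2.imwrite("pics/c8.png",d)
```

```text
tcp [-0.09194551  0.00135413]
t 24.30 pos [ 0.5619 -0.1518  0.0618] yaw 14.18 delta [0.1327 0.0029 0.0048] spin 0.001 F [-2.1  9.7 10. ] grip 0.415 25.6 q [-0.14  0.44  0.4   1.79 -0.21  0.96  0.59]
```

View pics/c8.png

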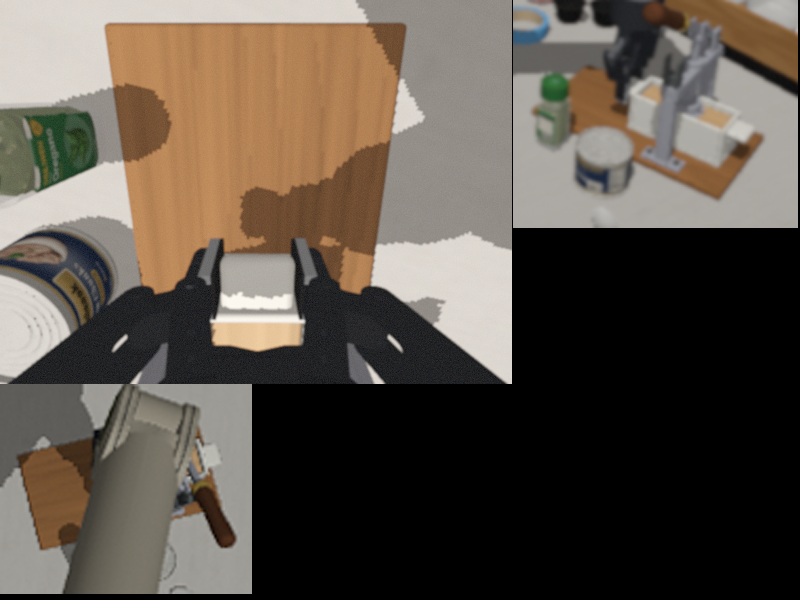

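The combined view shows the mould under the bridge with no slip, as the lug end is still at row ~253. The board's front edge is at row 24. The cup is hidden behind the beam, so I measure the lug end against the board edges.

Run:
```python
from board import *
w=load("w8.npz")
p,q,d=board(w,(105,24),(140,290),(405,24),(372,290),24,24,range(32,95,4),range(115,350,6)); print(p,q,np.linalg.norm(p-q),d)
th=np.radians(np.mean(d[:2])); X=np.array([np.cos(th),np.sin(th)]);Y=np.array([-X[1],X[0]]); mid=(p+q)/2
f=lambda u,z:(np.array([X,Y])@(onz(w,u,z)[:2]-mid)-[.21,0]).round(4)
for z in(.065,.062): print("lug end",f((257,252.8),z))
print("lug L/R",f((219,280),.065),f((295,280),.065),"rim",f((257,308.5),.067),f((257,322),.070))
s=load("s8.npz"); # inner lug far end in scene
```

```text
[ 0.45585306 -0.0585682 ] [ 0.60829    -0.02010365] 0.15721495435205307 [np.float64(-75.72407418555359), np.float64(-75.82661524849502), np.float64(14.161869945466432)]
lug end [-0.1055  0.0008]
lug end [-0.1038  0.0008]
lug L/R [-0.091  -0.0172] [-0.091   0.0188] rim [-0.0763  0.0008] [-0.071   0.0008]
```

Request:
arm_command(series="1 -0.006 -0.003 0 0; 1 -0.006 0 0 0; 1 -0.005 0 0 0; 1 0 0 0 0; 1 0 0 0 0; 1 0 0 0 0; 1 0 0 0 0; 1 0 0 0 0; 1 0 0 0 0; 1 0 0 0 0")

```text
clock: 25.7
position: [0.5625, -0.1582, 0.0618]
ee_rot: [0.614, 0.789, 0.001, -0.0]
ft_force: [-0.8, 7.8, 7.2]
grip_width: 0.413
grasp_force: 25.3
```

Run:
```python
from board import *
o,p,R=pose(); X=np.array([.2419,-.9703]);Y=np.array([.9703,.2419]); O=np.array([.5828,-.2413])
print("tcp",np.array([X,Y])@(p[:2]-O),p,o["ft_force"],o["grasp_force"])
w=snap("wrist","w9"); s=snap("scene","s9"); t=snap("top","t9")
p,q,d=board(w,(105,22),(140,290),(405,22),(372,290),21,21,range(32,95,4),range(115,350,6)); mid=(p+q)/2
f=lambda u,z:(np.array([X,Y])@(onz(w,u,z)[:2]-mid)-[.21,0]).round(4)
print(d,np.linalg.norm(p-q)); b=w["pixels"][...,2].astype(float)
print("lug end",f((257,edge(b[:,257],253,4)),.065))
d=np.zeros((600,800,3),np.uint8); c=cv2.resize(s["pixels"][235:345,300:400,::-1],None,fx=5,fy=5,interpolation=2); d[:c.shape[0],:c.shape[1]]=c
c=cv2.resize(t["pixels"][145:215,365:410,::-1],None,fx=6,fy=6,interpolation=2); d[:c.shape[0],520:520+c.shape[1]]=c
cv2.imwrite("pics/c9.png",d)
```

```text
tcp [-0.08554216  0.00039529] [ 0.56249086 -0.15820263  0.06181771] [-0.82461941  7.80368679  7.188752  ] 25.316033363342285
[np.float64(-76.2254647610718), np.float64(-75.60548160311654), np.float64(14.275311229295077)] 0.1570164288574329
lug end [-0.1047  0.0002]
```

View pics/c9.png

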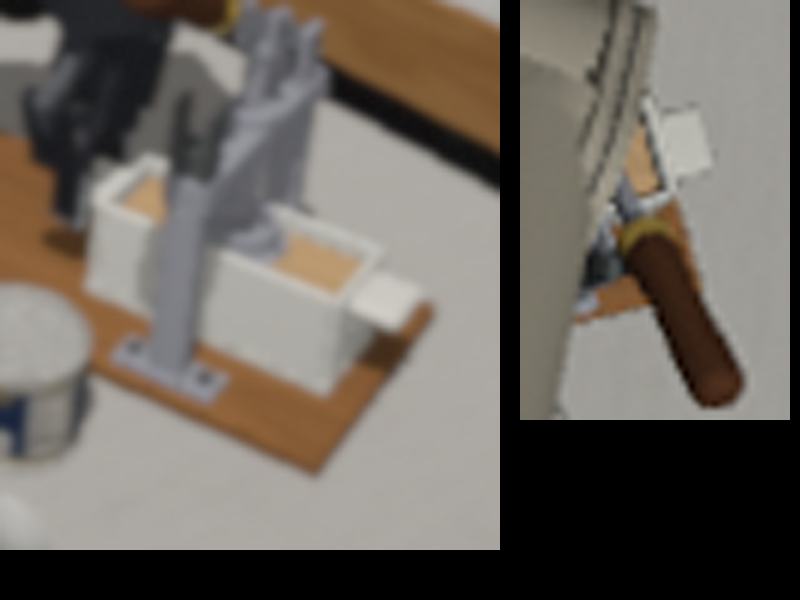

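The scene crop shows the mould through the bridge, with its far rim corners at (345,293) and (383,245) in the crop and the cup's right edge at (285,243). The board's far corners are at (317,472) and (432,305), and the post's base is at (170,368). Next I convert these.

Run:
```python
from h import *
s=load("s9.npz"); X=np.array([.2419,-.9703]);Y=np.array([.9703,.2419]); O=np.array([.5828,-.2413])
f=lambda u,z:(np.array([X,Y])@(onz(s,(300+u[0]/5-.4,235+u[1]/5-.4),z)[:2]-O)).round(4)
for n,u,z in(("board +x-y",(317,472),.010),("board +x+y",(434,305),.010),("rim +x-y",(345,295),.068),("rim +x+y",(383,245),.070),("rim -x-y",(90,200),.068),("rim -x+y",(152,155),.070),("bot +x-y",(328,392),.012),("bot -x-y",(88,288),.012),
 ("lug+ -y",(393,330),.06),("lug+ +y",(425,290),.062),("cup right",(285,243),.076),("plate corners",(110,352),.014),("plate",(212,397),.014),("post bottom L",(152,360),.018),("post bottom R",(190,372),.018)): print(n,f(u,z))
```

```text
board +x-y [ 0.0918 -0.0849]
board +x+y [0.0888 0.0787]
rim +x-y [ 0.0713 -0.0214]
rim +x+y [0.0709 0.0285]
rim -x-y [-0.0702 -0.0293]
rim -x+y [-0.0632  0.0282]
bot +x-y [ 0.0729 -0.0282]
bot -x-y [-0.0661 -0.0293]
lug+ -y [ 0.098  -0.0224]
lug+ +y [0.0994 0.0164]
cup right [ 0.0328 -0.0104]
plate corners [-0.0292 -0.0723]
plate [ 0.0287 -0.0713]
post bottom L [-0.0069 -0.0691]
post bottom R [ 0.0129 -0.0654]
```

The far-side measurements put the mould's centre within about 2 mm of the press axis. I release, back off and rise.

Request:
arm_command(series="0 0 0 0 0; 0 0 0 0 0; 0 0 0 0 0; 0 0 0 0 0; 0 0.03 0 0 0; 0 0.07 0 0 0; 0 0.08 0 0 0; 0 0.07 0 -0.1 0; 0 0 0 -0.13 0; 0 0 0 -0.13 0")

```text
clock: 27.1
position: [0.5367, -0.0621, 0.2066]
ee_rot: [0.614, 0.789, 0.0, -0.0]
ft_force: [0.2, -0.1, 1.0]
grip_width: 1.001
grasp_force: 0.0
```

Run:
```python
from h import *
X=np.array([.2419,-.9703,0]);Y=np.array([.9703,.2419,0]); O=np.array([.5828,-.2413,0])
w=lambda x,y,z:O+x*X+y*Y+[0,0,z]
t=snap("top","t10"); s=snap("scene","s10"); 
ms=[]
for c,n,b in((t,"t",(370,415,170,225)),(s,"s",(300,375,215,255))):
    h=cv2.cvtColor(c["pixels"],cv2.COLOR_RGB2HSV); m=cv2.inRange(h,(0,80,20),(20,255,95)); z=np.zeros_like(m); z[b[2]:b[3],b[0]:b[1]]=m[b[2]:b[3],b[0]:b[1]]
    k,l,st,ce=cv2.connectedComponentsWithStats(z); i=1+np.argmax(st[1:,4]); cn=cv2.findContours((l==i).astype(np.uint8),0,1)[0][0]; print(n,st[i],ce[i],cv2.minAreaRect(cn)); ms.append(ce[i])
x,r=tri([t,s],ms); print("grip mid",x.round(4),r,"press",[round(float(v),4) for v in((x-O)@X,(x-O)@Y)])
for y,z in((-.1257,.275),(-.1,.258)): print(proj(t,w(0,y,z)),proj(s,w(0,y,z)))
delta(w(0,-.13,.335),14)
```

```text
t [381 184  21  29 258] [391.69379845 197.48837209] ((391.50006103515625, 197.00003051757812), (32.64659118652344, 8.944271087646484), 63.43495178222656)
s [324 215  23  27 204] [333.86764706 232.18137255] ((332.2112731933594, 231.10604858398438), (31.94818878173828, 14.540263175964355), 46.636573791503906)
grip mid [ 0.4763 -0.2677  0.2572] [0.0013103509472196498, 0.0013103509472196474] press [-0.0001, -0.1097]
[394.73686675 202.50251564] [331.99375744 227.74850097]
[390.53375663 194.4395741 ] [336.49139572 230.18627511]
t 27.20 pos [ 0.5397 -0.0628  0.2108] yaw 14.14 delta [-0.4586 -0.3267 -0.3128] spin 0.0008 F [ 0.7 -0.2 -0.2] grip 1.0 0.0 q [-0.34  0.17  0.41  1.76 -0.08  1.21  0.34]
```

Request:
arm_command(series="1 0 -0.03 -0.06 0; 1 0 -0.03 -0.06 0; 1 0 -0.03 -0.06 0; 1 0 -0.03 -0.06 0; 1 0 -0.03 -0.06 0; 1 0 -0.035 -0.013 0; 1 0 -0.035 0 0; 1 0 -0.035 0 0; 1 0 -0.035 0 0; 1 0 -0.035 0 0", newtons=60)

```text
clock: 28.45
position: [0.4102, -0.0953, 0.33]
ee_rot: [0.615, 0.789, -0.0, -0.0]
ft_force: [0.3, -0.2, 0.0]
grip_width: -0.003
grasp_force: 0.0
```

Request:
arm_command(series="1 -0.04 0 0 0; 1 -0.05 0 0 0; 1 -0.06 0 0 0; 1 -0.06 0 0 0; 1 -0.06 0 0 0; 1 -0.06 0 0 0; 1 -0.06 0 0 0; 1 -0.04 0 0 0; 1 -0.028 0 0 0; 1 0 0 0 0")

```text
clock: 29.7
position: [0.4556, -0.2731, 0.3301]
ee_rot: [0.615, 0.788, -0.0, -0.0]
ft_force: [-0.2, 0.5, 0.9]
grip_width: -0.004
grasp_force: 0.0
```

Run:
```python
from h import *
X=np.array([.2419,-.9703,0]);Y=np.array([.9703,.2419,0]); O=np.array([.5828,-.2413,0])
delta(O-.124*Y+[0,0,.31],14)
o,p,R=pose(); print((p-O)@X,(p-O)@Y)
for a in(.5,.3,.1,0): r=.205; print(a,"y",.05-r*np.cos(a),"z tcp",.16+r*np.sin(a)+.013/np.cos(a)+.019)
```

```text
t 29.70 pos [ 0.4556 -0.2731  0.3301] yaw 14.05 delta [0.0002 0.018  0.0503] spin 0.0003 F [-0.2  0.5  0.9] grip -0.004 0.0 q [-0.17  0.09  0.67  1.61 -0.05  1.46  0.75]
0.00010793496919118961 -0.13116995616796776
0.5 y -0.12990442518752643 z tcp 0.2920956564690808
0.3 y -0.14584398027074919 z tcp 0.2531894131855697
0.1 y -0.1539758538819953 z tcp 0.21253112235180568
0 y -0.15499999999999997 z tcp 0.192
```

Request:
arm_command(series="1 0 0 0.02 0; 1 0 0 0.02 0; 1 0 0 0.02 0; 1 0 0 0.02 0; 1 0 -0.005 0.02 0; 1 0 -0.006 0.018 0; 1 0 -0.006 0.018 0; 1 0 -0.007 0.018 0; 1 0 -0.007 0.018 0; 1 0 -0.006 0.018 0")

```text
clock: 30.95
position: [0.4413, -0.2764, 0.2538]
ee_rot: [0.615, 0.789, 0.0, -0.0]
ft_force: [-0.1, -0.6, 2.5]
grip_width: -0.002
grasp_force: 1.0
```

Request:
arm_command(series="1 0 -0.005 0.018 0; 1 0 -0.005 0.018 0; 1 0 -0.004 0.018 0; 1 0 -0.003 0.018 0; 1 0 -0.003 0.018 0; 1 0 -0.002 0.015 0; 1 0 0 0.012 0; 1 0 0 0.01 0; 1 0 0 0.007 0; 1 0 0 0.005 0")

```text
clock: 32.2
position: [0.433, -0.2785, 0.1986]
ee_rot: [0.615, 0.789, 0.0, -0.0]
ft_force: [-2.4, -0.2, 2.8]
grip_width: -0.001
grasp_force: 1.3
```

Run:
```python
from h import *
X=np.array([.2419,-.9703,0]);Y=np.array([.9703,.2419,0]); O=np.array([.5828,-.2413,0])
delta(O-.155*Y+[0,0,.192],14)
snap("scene","s11")
```

```text
t 32.20 pos [ 0.433  -0.2785  0.1986] yaw 14.11 delta [-0.0004 -0.0016  0.0164] spin 0.0006 F [-2.4 -0.2  2.8] grip -0.001 1.3 q [-0.14  0.13  0.68  1.85 -0.09  1.19  0.81]
```

Request:
arm_command(series="1 0 0 0.004 0; 1 0 0 0.004 0; 1 0 0 0.004 0; 1 0 0 0.004 0; 1 0 0 0.003 0; 1 0 0 0.003 0; 1 0 0 0.002 0; 1 0 0 0 0; 1 0 0 0 0; 1 0 0 0 0")

```text
clock: 33.5
position: [0.4331, -0.2787, 0.1913]
ee_rot: [0.615, 0.788, 0.001, 0.0]
ft_force: [-12.4, 5.7, 28.9]
grip_width: -0.004
grasp_force: 14.4
```

Request:
arm_command(series="1 0 0 0.003 0; 1 0 0 0.003 0; 1 0 0 0.003 0; 1 0 0 0.003 0; 1 0 0 0 0; 1 0 0 0 0; 1 0 0 0 0; 1 0 0 0 0; 1 0 0 0 0; 1 0 0 0 0")

```text
clock: 34.75
position: [0.4333, -0.2789, 0.1905]
ee_rot: [0.615, 0.788, 0.002, 0.0]
ft_force: [-30.7, 16.9, 76.1]
grip_width: -0.007
grasp_force: 37.5
```

The lever has reached a stiff stop at the expected height. I retreat and check.

Request:
arm_command(series="1 0 0 -0.01 0; 1 0 0 -0.02 0; 1 0 0 -0.06 0; 1 0 0 -0.1 0; 1 0.02 0 -0.12 0; 1 0.06 0 -0.08 0; 1 0.1 0 0 0; 1 0.12 0 0 0; 1 0.12 0 0 0; 1 0.1 0 0 0")

```text
clock: 36.0
position: [0.3818, -0.0747, 0.3402]
ee_rot: [0.614, 0.789, 0.0, 0.0]
ft_force: [0.9, -0.4, 0.8]
grip_width: 0.0
grasp_force: 0.0
```

Run:
```python
from h import *
delta((.5,0,.3))
s=snap("scene","s12"); t=snap("top","t12")
d=np.zeros((600,800,3),np.uint8); c=cv2.resize(s["pixels"][225:345,280:400,::-1],None,fx=4.2,fy=4.2,interpolation=2); d[:c.shape[0],:c.shape[1]]=c
c=cv2.resize(t["pixels"][145:235,305:410,::-1],None,fx=2.6,fy=2.6,interpolation=2); d[:c.shape[0],515:515+c.shape[1]]=c
c=cv2.resize(t["pixels"][190:240,150:270,::-1],None,fx=2.3,fy=2.3,interpolation=2); d[260:260+c.shape[0],515:515+c.shape[1]]=c
cv2.imwrite("pics/c12.png",d)
X=np.array([.2419,-.9703,0]);Y=np.array([.9703,.2419,0]); O=np.array([.5828,-.2413,0])
for y in(-.08,-.16,-.18): p=O+y*Y+[0,0,.16]; print(((proj(s,p)-[280,225])*4.2).round(),((proj(t,p)-[305,145])*2.6).round()+[515,0])
```

```text
t 36.00 pos [ 0.3818 -0.0747  0.3402] yaw 14.19 delta [0.1087 0.3322 0.1007] spin None F [ 0.9 -0.4  0.8] grip 0.0 0.0 q [-0.35 -0.28  0.35  1.88  0.09  1.52  0.22]
[236. 159.] [710. 124.]
[168. 223.] [729. 191.]
[150. 240.] [733. 207.]
```

View pics/c12.png

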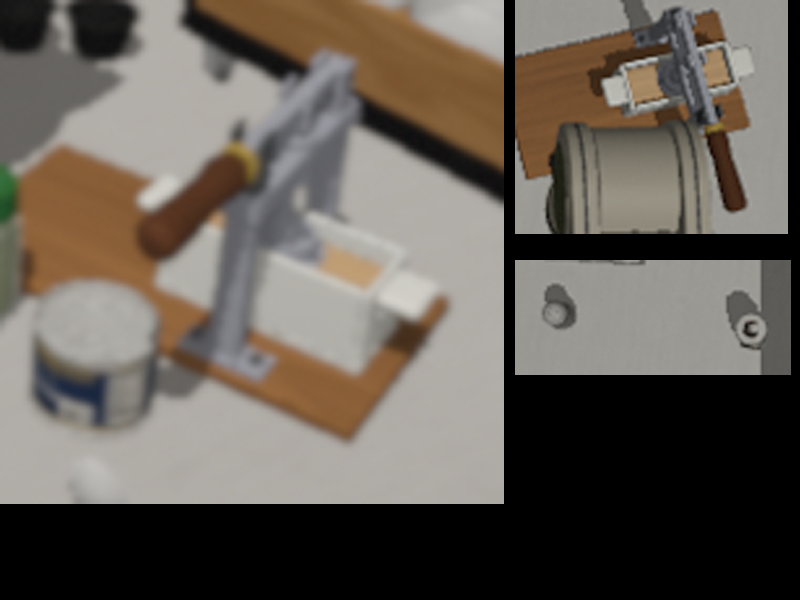

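The lever lies level along the predicted axis, with its grip end at (150,240) in the crop. The mould is under the bridge, and the jar, mill and tin are standing. I hand the job in.

```bash
python3 -c "
from workcell import manip
print(manip.hand_in())"
```

```text
the job is handed in; nothing more can be done
None
```

I handed the job in at about 36 s of the 72 s, and no verdict was returned. By my own checks the board jar is on the table, the mould is about 2 mm from the press axis, the lever is down against its stop, and the other jar, mill and tin look undisturbed; I could not measure the foot's seat or press force in the cup.

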